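# Put away the supplies at the microtome station

## Task

New supplies for the microtome were left on the round mat, three of them piled up: a slide box, a tin, a blade dispenser and a cover-glass box. Take the pile apart and put each of the four into the steel tray made to its outline, right way up, lying flat inside the rim and square with it. They hold glass and blades, so set them down rather than drop them, and do not knock the beaker and the jar out of place.

Things in the scene. Friction and masses are not known exactly. Their poses are not given: they have to be found in the camera images.
- cover_box: small square white plastic box of cover glasses, 26 x 26 mm, 22 mm high; at the start the top of the pile, lying on the blade dispenser. Origin: centre of its underside, z up, x and y along its sides.
- blade_box: flat narrow black plastic blade dispenser with a grey band near one end, 58 mm (its x) x 28 mm (its y), 20 mm high; at the start in the middle of the pile, lying on the slide box or on the tin. Origin: centre of its underside, z up.
- slide_box: large oblong white box of microscope slides, 84 mm (its x) x 56 mm (its y), 30 mm high, about 0.3 kg; stands on a round dark mat (3 mm thick), either under the pile or by itself beside it. Origin: centre of its underside, z up.
- tin: round bare-metal tin with its lid on, 66 mm in diameter, 30 mm high, about 0.2 kg; stands on the same mat, either under the pile or by itself beside it. Origin: centre of its underside, z up.
- cover_tray: smallest steel tray, square, for the cover-glass box: pocket 42 x 42 mm inside its rim, 48 x 48 mm outside. Like all four trays: fixed to the bench, open above, floor 3 mm thick, rim 3 mm thick whose top is 7 mm above the bench. Origin: centre of its underside (on the bench), x and y along its sides.
- blade_tray: narrow oblong steel tray for the blade dispenser: pocket 74 mm (its x) x 44 mm (its y), 80 x 50 mm outside; fixed; floor and rim as the others, origin at the centre of its underside.
- slide_tray: largest oblong steel tray, for the slide box: pocket 100 mm (its x) x 72 mm (its y), 106 x 78 mm outside; fixed; floor and rim as the others, origin at the centre of its underside.
- tin_tray: round steel tray for the tin: pocket 82 mm in diameter, 88 mm outside; fixed; floor and rim as the others, origin at the centre of its underside.
- beaker: bystander: loose open glass beaker, 64 mm in diameter, 70 mm high, on the bench beyond the mat; origin at the centre of its underside.
- jar: bystander: loose brown glass jar with a black cap, 60 mm in diameter, 65 mm high, on the bench beyond the mat; origin at the centre of its underside.

How it is judged:
By the outcome, as a careful person would: the job done as asked, in the order asked, and still so for the second after the job is handed in, with the robot touching nothing.
It also fails if it takes over 102 s, if anything falls off the work surface, if the arm or the gripper's body presses on something with over 40 N, if the wrist force passes 120 N, or if a joint passes its speed limit or range.

## Robot

A 7-joint arm with a two-finger parallel gripper is mounted at the origin on the work surface. World frame = base frame: x ahead of the robot, y to its left, z up, the work surface at z = 0. Lengths are in m, angles in rad, forces in N, time in s.
With the tool pointing down it reaches from about 0.425 to 0.875 m from the base axis. Payload 4.7 kg.
Tool frame: the origin (TCP) lies between the finger pads; the fingertips stand 8 mm ahead of it and the grasp point (between the pads) lies 11 mm behind it; z points along the fingers, y is the direction in which the jaws open and shut (so a half turn about z gives the same grasp; the last joint's range is limited). The gripper opens to 87 mm and grips with 3 to 60 N. Pads are 19 mm wide; open, the fingers measure 117 mm over their backs; the gripper's body (75 mm by 190 mm) begins 51 mm behind the grasp point.
Start: joints at [1.139, 0.321, -0.07, 1.45, 0.023, 1.371, -0.057], TCP at [0.28, -0.587, 0.231] pointing down, gripper open.
Joint ranges: [-2.86, 2.86], [-0.3, 2.09], [-1.38, 1.24], [0.06, 2.45], [-1.56, 4.7], [0.09, 2.05], [-2.69, 2.69]. Speed limits (rad/s): [2.57, 2.57, 3.14, 3.14, 3.14, 3.14, 3.14].

## Interface

Orientations are given as a rotation vector (axis times angle).
In Python, from bench import ctrl, optics, ticket gives the robot as it stands.
- The arm moves only by the tool play_rows, never from a script. Its argument "motion" is a list of rows, each a list of 5 numbers: the closure, from 0 (fully open) to 1 (shut), then the shift along the tool's x, y, z in cm, then the turn about the tool's z in rad. In form: [[jaw, tx, ty, tz, spin], ...]. A call has 1 to 20 rows; each row shifts and turns the commanded pose from where the row before left it, along the tool's axes as they then stand; what a row does not reach is not made up. A row lasts 1/8 s, in which the tool goes at most 62.5 mm and 10.7 degrees, less where a joint would pass 70% of its speed; a pose out of reach is approached as far as the arm can. A call is refused whole if a number of a shift passes 6.25 or a number of a turn 0.188, either way. A call with a gripper value outside its range is refused whole. The fingers move at their own pace and stop on an object; "force" is the grip in N (left out, the last holds). Time passes only in rows, so rows that do not move let the fingers close. It gives the time, the measured TCP pose, the force and the opening at its end, in the units of the state.
- ctrl.get_state(): the state, without advancing time (a new reading comes with each control period).
- optics.get_image(name): name is "side" or "top"; returns the picture (420x560x3 uint8, red, green, blue); there is no depth.
- optics.calibration(name): a dict with "K" (3x3 intrinsics, pixels), "pose" (4x4, takes a point from camera to world coordinates). Camera axes: x right, y down, z forward; pixel columns grow to the right and rows downward; lengths in m; the calibration is good to about 2 mm. A picture is of the moment at which its call begins. calibration takes no time and is no camera call.
- ticket.close_job(): hands the job in, once; it reports no verdict.
The state is a dict: "time": time; "joint_positions": joint angles; "qd": joint speeds; "joint_torque": joint torques, N m; "position": TCP position; "tool_rot": TCP orientation; "ft_force": force on the tool from outside, world axes, zero at the start; "torque": the same for the moment, N m; "grip_width": opening from 0.0 (shut) to 1.0 (fully open).
Only numpy, scipy, OpenCV 4.12 (cv2) and the standard library are available. Lean on these libraries where they do the work, as an engineer would, in place of code of your own. Each camera call takes 0.05 s, during which the arm holds its last target.

## Working session

There is one attempt and no reset: what is moved stays moved. The work goes in short steps, Python scripts to look and compute and a tool call to move; the robot and the scene stay as the last step left them, time stands still between calls to the robot, and variables do not carry over. Pictures are saved under pics/ and viewed, and the job is handed in when it is done.

Besides the shell and the picture viewer there is one more tool, called as a command line: name --pt "numbers of a row" for each row, then --argument value for the rest. play_rows: Moves the arm, as the interface text tells. Its arguments: {"type":"object","properties":{"motion":{"type":"array"},"force":{"type":"number"}},"required":["motion"]}

```bash
mkdir -p pics; ls
python3 - <<'E'
from bench import ctrl, optics
import cv2
for n in("side","top"):
    im=optics.get_image(n); cv2.imwrite(f"pics/{n}0.png",im[:,:,::-1]); c=optics.calibration(n); print(n,c["K"],c["pose"])
print(ctrl.get_state())
E
```

```text
pics
side [[494.76405814   0.         278.52229612]
 [  0.         494.76405814 217.95064893]
 [  0.           0.           1.        ]] [[-0.96774467 -0.19244424  0.16258989  0.43762394]
 [-0.25106798  0.68325762 -0.68565581  0.74924845]
 [ 0.02085973 -0.70436087 -0.70953551  0.84348751]
 [ 0.          0.          0.          1.        ]]
top [[393.85322889   0.         280.69890141]
 [  0.         393.85322889 208.87697341]
 [  0.           0.           1.        ]] [[-0.00536886 -0.99642272  0.08433829  0.51826273]
 [-0.99949368  0.00799218  0.03079801 -0.01261304]
 [-0.03136188 -0.08413024 -0.99596111  0.91756719]
 [ 0.          0.          0.          1.        ]]
{'time': 0.1, 'joint_positions': array([ 1.13910701,  0.32176627, -0.07009535,  1.45154043,  0.02263682,
        1.37081498, -0.05689513]), 'qd': array([ 0.00043714,  0.00044428,  0.00118255, -0.00171296, -0.00165707,
        0.00128546,  0.00048028]), 'joint_torque': array([-5.11135604e-04, -4.92571521e+01, -4.05973373e-01, -3.13399422e+01,
       -6.41422276e-02,  3.95229785e-02,  5.65206028e-05]), 'position': array([ 0.28000378, -0.58606448,  0.22956599]), 'tool_rot': array([-3.06223194e+00, -6.94168260e-01,  7.95918874e-04]), 'ft_force': array([-0.21406731, -0.21975681,  0.01517494]), 'torque': array([-0.01544526,  0.0029331 ,  0.00154338]), 'grip_width': 1.0025628392360442}
```

View pics/top0.png

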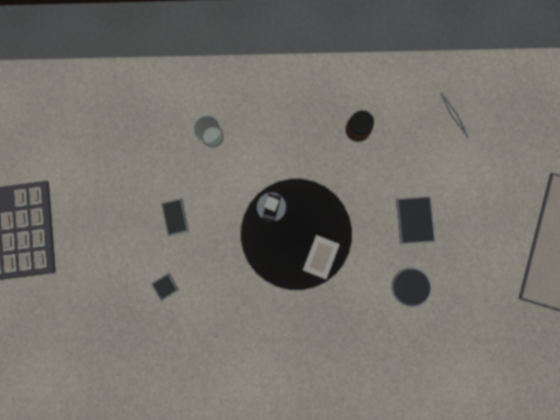

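View pics/side0.png

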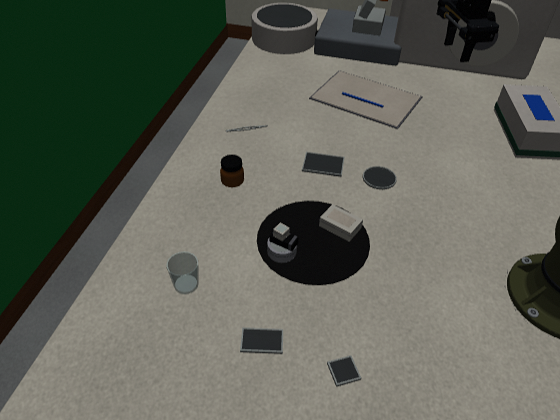

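The top view shows the tin at (271,207) with the blade box and cover box on it, and the slide box alone at (321,257). The trays are at (175,216), (165,287), (416,220) and (411,287). The beaker is at (209,131) and the jar at (360,126). I'll zoom in next.

```bash
cat > h.py <<'E'
import numpy as np, cv2
from bench import ctrl, optics
def ray(n,uv):
    c=optics.calibration(n);T=np.array(c["pose"]);K=np.array(c["K"])
    d=np.linalg.solve(K,np.array([uv[0],uv[1],1.]));return T[:3,3],T[:3,:3]@d
def onz(n,uv,z):
    o,d=ray(n,uv);return (o+d*(z-o[2])/d[2])
def proj(n,p):
    c=optics.calibration(n);T=np.array(c["pose"]);K=np.array(c["K"])
    q=K@(T[:3,:3].T@(np.array(p)-T[:3,3]));return q[:2]/q[2]
def shot(n,name):
    im=optics.get_image(n)[:,:,::-1].copy();cv2.imwrite(f"pics/{name}.png",im);return im
def crop(im,x0,y0,w,h,k,name):
    cv2.imwrite(f"pics/{name}.png",cv2.resize(im[y0:y0+h,x0:x0+w],None,fx=k,fy=k,interpolation=cv2.INTER_NEAREST))
E
python3 - <<'E'
from h import *
t=cv2.imread("pics/top0.png");s=cv2.imread("pics/side0.png")
a=cv2.resize(cv2.convertScaleAbs(t[180:290,240:350],alpha=1.3),None,fx=5,fy=5,interpolation=0)
cv2.imwrite("pics/topc.png",a)
a=cv2.resize(cv2.convertScaleAbs(s[200:280,255:375],alpha=1.5),None,fx=6,fy=6,interpolation=0)
cv2.imwrite("pics/sidec.png",a)
# trays: dark blobs
g=cv2.cvtColor(t,cv2.COLOR_BGR2GRAY); 
m=(g<75).astype(np.uint8)
n,l,st,ce=cv2.connectedComponentsWithStats(m)
for i in range(1,n):
    if 200<st[i,4]<12000:
        c=max(cv2.findContours((l==i).astype(np.uint8),0,1)[0],key=cv2.contourArea)
        r=cv2.minAreaRect(c); b=cv2.boxPoints(r)
        w=np.array([onz("top",p,0.007) for p in b])[:,:2]
        ctr=onz("top",r[0],0.005)[:2]
        e1=w[1]-w[0];e2=w[2]-w[1]
        print(st[i],np.round(ctr,4),"sides",np.round([np.linalg.norm(e1),np.linalg.norm(e2)],4),"ang",np.round(np.degrees([np.arctan2(e1[1],e1[0]),np.arctan2(e2[1],e2[0])]),1))
E
```

```text
[   0    0  246   57 4009] [1.0438 0.4014] sides [0.612  0.1416] ang [ -91.5 -179.9]
[443   0  35  18 266] [ 1.0737 -0.4166] sides [0.0803 0.0425] ang [-91.5 177.3]
[346 111  28  31 658] [ 0.7907 -0.1714] sides [0.076  0.0589] ang [ -37.2 -128.8]
[519 174  34 125 290] [ 0.5295 -0.5618] sides [0.2928 0.0054] ang [ -17.1 -105.4]
[ 241  179  111  111 8268] [ 0.537  -0.0195] sides [0.2565 0.2522] ang [-90.6 178.8]
[   0  182   55   97 2061] [0.5505 0.6226] sides [0.1337 0.2205] ang [ -86.5 -173.3]
[ 398  198   36   45 1350] [ 0.568  -0.2941] sides [0.0726 0.099 ] ang [ -85.2 -177. ]
[163 200  23  34 563] [0.5792 0.2655] sides [0.0432 0.0724] ang [ -78.4 -167. ]
[ 393  269   37   37 1038] [ 0.4156 -0.2798] sides [0.0789 0.0795] ang [ -46.  -136.1]
[153 275  23  24 311] [0.4173 0.2862] sides [0.0407 0.0411] ang [ -60.1 -148.5]
```

View pics/topc.png

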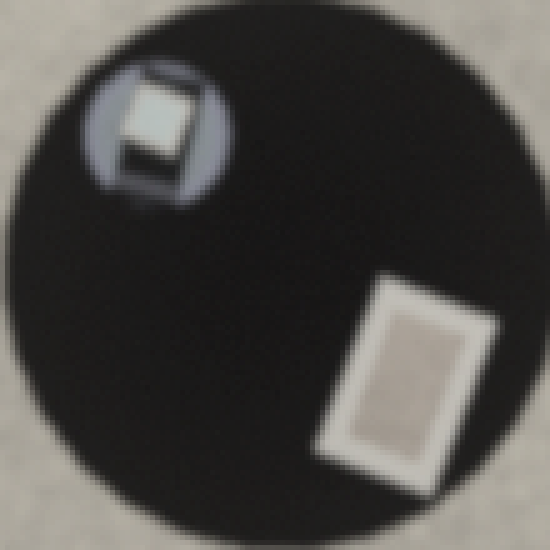

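View pics/sidec.png

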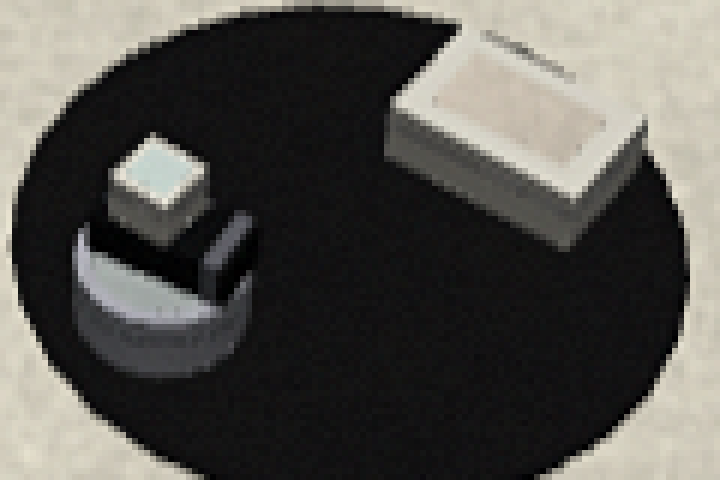

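```bash
cat >> h.py <<'E'
def rect_img(n,im,z,cx,cy,half,res=0.0005):
    # rectify the plane z around (cx,cy): image cols = x (world), rows = y
    N=int(2*half/res)
    P=np.float32([proj(n,(cx-half+a*N*res,cy-half+b*N*res,z)) for a,b in((0,0),(1,0),(1,1),(0,1))])
    H=cv2.getPerspectiveTransform(P,np.float32([[0,0],[N,0],[N,N],[0,N]]))
    return cv2.warpPerspective(im,H,(N,N),flags=cv2.INTER_CUBIC)
def blob(mask,cx,cy,half,res=0.0005):
    cs=cv2.findContours(mask.astype(np.uint8),0,1)[0]
    c=max(cs,key=cv2.contourArea)
    r=cv2.minAreaRect(c);b=cv2.boxPoints(r)
    e=b[1]-b[0];f=b[2]-b[1]
    if np.linalg.norm(f)>np.linalg.norm(e): e,f=f,e
    ang=np.degrees(np.arctan2(e[1],e[0]))
    ctr=np.array([cx,cy])-half+np.array(r[0])*res
    M=cv2.moments(c);cm=np.array([cx,cy])-half+np.array([M['m10'],M['m01']])/M['m00']*res
    return dict(rect=ctr.round(4),mom=cm.round(4),L=np.round([np.linalg.norm(e)*res,np.linalg.norm(f)*res],4),ang=round(float((ang+90)%180-90),1))
E
python3 - <<'E'
from h import *
I={n:cv2.imread(f"pics/{n}0.png") for n in("top","side")}
for nm,c,h in(("slide",(.568,-.294),.065),("blade",(.579,.2655),.055),("tin",(.4156,-.28),.06),("cover",(.4173,.286),.04)):
    for n in I:
        R=rect_img(n,cv2.GaussianBlur(I[n],(0,0),.6),.005,*c,h); g=cv2.cvtColor(R,6)
        cv2.imwrite(f"pics/r_{nm}_{n}.png",R)
        for th in(70,95): print(nm,n,th,blob(g<th,*c,h))
# objects
for nm,c,z,h,th in(("slide",(.49,-.08),.033,.07,120),("cover",(.59,.03),.075,.035,130),("tin",(.59,.03),.033,.06,70)):
    for n in I:
        R=rect_img(n,I[n],z,*c,h);g=cv2.cvtColor(R,6);cv2.imwrite(f"pics/o_{nm}_{n}.png",R)
        for t in(th,th+20): print("OBJ",nm,n,t,blob(g>t,*c,h))
W=np.hstack([cv2.resize(cv2.imread(f"pics/{f}.png"),(260,260)) for f in("r_slide_top","r_blade_top","r_cover_top")])
V=np.hstack([cv2.resize(cv2.imread(f"pics/{f}.png"),(260,260)) for f in("o_tin_top","o_tin_side","o_cover_side")])
cv2.imwrite("pics/mos.png",np.vstack([W,V]))
E
```

```text
slide top 70 {'rect': array([ 0.5684, -0.2938]), 'mom': array([ 0.5684, -0.2939]), 'L': array([0.0976, 0.0713], dtype=float32), 'ang': 3.8}
slide top 95 {'rect': array([ 0.5682, -0.2927]), 'mom': array([ 0.5683, -0.2928]), 'L': array([0.1025, 0.0783], dtype=float32), 'ang': 3.7}
slide side 70 {'rect': array([ 0.5659, -0.2916]), 'mom': array([ 0.5665, -0.2915]), 'L': array([0.1023, 0.082 ], dtype=float32), 'ang': 3.0}
slide side 95 {'rect': array([ 0.5664, -0.2915]), 'mom': array([ 0.5665, -0.2916]), 'L': array([0.1054, 0.0869], dtype=float32), 'ang': 3.8}
blade top 70 {'rect': array([0.5794, 0.2656]), 'mom': array([0.5794, 0.2656]), 'L': array([0.0717, 0.0421], dtype=float32), 'ang': 12.8}
blade top 95 {'rect': array([0.5794, 0.2645]), 'mom': array([0.5794, 0.2647]), 'L': array([0.0772, 0.0491], dtype=float32), 'ang': 12.7}
blade side 70 {'rect': array([0.5786, 0.2651]), 'mom': array([0.5786, 0.2651]), 'L': array([0.074 , 0.0431], dtype=float32), 'ang': 12.9}
blade side 95 {'rect': array([0.5778, 0.2684]), 'mom': array([0.5779, 0.2683]), 'L': array([0.0798, 0.0526], dtype=float32), '
[... 1338 characters left out ...]
([ 0.4859, -0.0742]), 'L': array([0.0767, 0.0489], dtype=float32), 'ang': -21.6}
OBJ slide side 120 {'rect': array([ 0.4898, -0.0918]), 'mom': array([ 0.4791, -0.1034]), 'L': array([0.1395, 0.1165], dtype=float32), 'ang': 0.0}
OBJ slide side 140 {'rect': array([ 0.4842, -0.0758]), 'mom': array([ 0.493 , -0.0635]), 'L': array([0.0827, 0.0553], dtype=float32), 'ang': -21.7}
OBJ cover top 130 {'rect': array([0.6023, 0.0346]), 'mom': array([0.6022, 0.0346]), 'L': array([0.0226, 0.0214], dtype=float32), 'ang': 67.4}Traceback (most recent call last):
  File "<stdin>", line 12, in <module>
  File "h.py", line 23, in blob
    c=max(cs,key=cv2.contourArea)
ValueError: max() iterable argument is empty
```

Run:
```python
from h import *
I={n:cv2.imread(f"pics/{n}0.png") for n in("top","side")}
c=(.595,.03);rows=[]
for n in I:
    row=[]
    for z in(.033,.053,.075):
        R=rect_img(n,cv2.convertScaleAbs(I[n],alpha=1.6),z,*c,.05);R=cv2.resize(R,(260,260))
        for k in range(0,260,26): cv2.line(R,(k,0),(k,3),(0,0,255));cv2.line(R,(0,k),(3,k),(0,0,255))
        row.append(R)
    rows.append(np.hstack(row))
cv2.imwrite("pics/mos.png",np.vstack(rows))
for n in I:
  for z,ths in((.075,(90,110,130)),(.033,(50,65))):
    g=cv2.cvtColor(rect_img(n,I[n],z,*c,.05),6)
    for t in ths:
        try: print(n,z,t,blob(g>t,*c,.05))
        except ValueError: print(n,z,t,"none")
```

```text
top 0.075 90 {'rect': array([0.5963, 0.0444]), 'mom': array([0.6015, 0.0433]), 'L': array([0.0471, 0.0403], dtype=float32), 'ang': -27.1}
top 0.075 110 {'rect': array([0.6265, 0.0578]), 'mom': array([0.6333, 0.0664]), 'L': array([0.0435, 0.036 ], dtype=float32), 'ang': -90.0}
top 0.075 130 {'rect': array([0.6023, 0.0346]), 'mom': array([0.6022, 0.0346]), 'L': array([0.0226, 0.0214], dtype=float32), 'ang': 67.4}
top 0.033 50 {'rect': array([0.6014, 0.0363]), 'mom': array([0.6002, 0.0365]), 'L': array([0.068 , 0.0628], dtype=float32), 'ang': 77.2}
top 0.033 65 {'rect': array([0.5995, 0.0368]), 'mom': array([0.6014, 0.0368]), 'L': array([0.0658, 0.056 ], dtype=float32), 'ang': 77.4}
side 0.075 90 {'rect': array([0.6008, 0.0351]), 'mom': array([0.6009, 0.035 ]), 'L': array([0.0268, 0.0263], dtype=float32), 'ang': 67.4}
side 0.075 110 {'rect': array([0.6008, 0.035 ]), 'mom': array([0.6009, 0.0349]), 'L': array([0.0257, 0.0255], dtype=float32), 'ang': 67.8}
side 0.075 130 {'rect': array([0.6008, 0.0346]), 'mom': array([0.6011, 0.0348]), 'L': array([0.0244, 0.0241], dtype=float32), 'ang': -22.9}
side 0.033 50 {'rect': array([0.605 , 0.0564]), 'mom': array([0.6027, 0.0568]), 'L': array([0.0656, 0.0275], dtype=float32), 'ang': -23.9}
side 0.033 65 {'rect': array([0.6054, 0.0564]), 'mom': array([0.6031, 0.0566]), 'L': array([0.0636, 0.0258], dtype=float32), 'ang': -23.1}
```

View pics/mos.png

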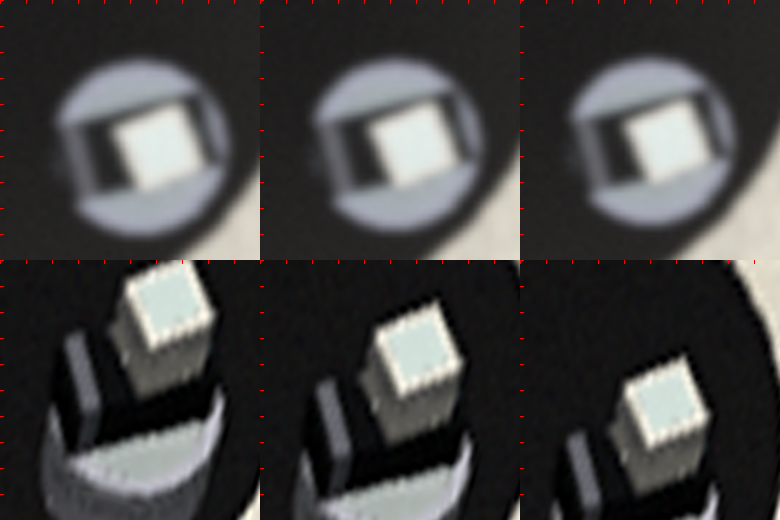

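```bash
cat >> h.py <<'E'
from scipy.spatial.transform import Rotation as Ro
def plan(x,y,z,yaws):
    s=ctrl.get_state();R=Ro.from_rotvec(s["tool_rot"]);M=R.as_matrix();p=s["position"]
    cy=np.degrees(np.arctan2(M[1,1],M[0,1]))
    print("t",round(s["time"],2),"pos",p.round(4),"jawyaw",round(cy,2),"tilt",np.degrees(np.arccos(-M[2,2])).round(2),"q7",s["joint_positions"][6].round(2),"F",s["ft_force"].round(1),"w",round(s["grip_width"]*87,1))
    az=np.degrees(np.arctan2(y,x)-np.arctan2(p[1],p[0]))
    for yw in yaws:
        d=(yw-cy+90)%180-90   # world ccw
        sp=-np.radians(d)     # about tool z (down)
        D=(R*Ro.from_euler('z',sp)).as_matrix().T@(np.array([x,y,z])-p)*100
        D0=M.T@(np.array([x,y,z])-p)*100
        print(" yaw",yw,"spin",sp.round(3),"after-spin cm",D.round(2),"| before-spin cm",D0.round(2),"az change",np.radians(az).round(2))
E
python3 -c "
from h import *
plan(.6013,.0348,.15,[-22.7,67.3])
plan(.417,.286,.15,[31.3,-58.7])"
```

```text
t 0.1 pos [ 0.28   -0.5861  0.2296] jawyaw -64.46 tilt 0.1 q7 -0.06 F [-0.2 -0.2  0. ] w 87.2
 yaw -22.7 spin -0.729 after-spin cm [69.67  5.69  8.02] | before-spin cm [ 55.76 -42.15   8.02] az change 1.18
 yaw 67.3 spin 0.842 after-spin cm [  5.69 -69.67   8.02] | before-spin cm [ 55.76 -42.15   8.02] az change 1.18
t 0.1 pos [ 0.28   -0.5861  0.2296] jawyaw -64.46 tilt 0.1 q7 -0.06 F [-0.2 -0.2  0. ] w 87.2
 yaw 31.3 spin 1.47 after-spin cm [-67.38 -57.01   8.08] | before-spin cm [ 49.97 -72.76   8.08] az change 1.73
 yaw -58.7 spin -0.1 after-spin cm [ 57.01 -67.38   8.08] | before-spin cm [ 49.97 -72.76   8.08] az change 1.73
```

play_rows --pt "0 0 0 0 -0.182" --pt "0 0 0 0 -0.182" --pt "0 0 0 0 -0.182" --pt "0 0 0 0 -0.183" --pt "0 4.98 0.41 0.3 0" --pt "0 4.98 0.41 0.3 0" --pt "0 4.98 0.41 0.3 0" --pt "0 4.98 0.41 0.3 0" --pt "0 4.98 0.41 0.3 0" --pt "0 4.98 0.41 0.3 0" --pt "0 4.98 0.41 0.3 0" --pt "0 4.98 0.41 0.3 0" --pt "0 4.98 0.41 0.3 0" --pt "0 4.98 0.41 0.3 0" --pt "0 4.98 0.41 0.3 0" --pt "0 4.98 0.41 0.3 0" --pt "0 4.98 0.41 0.3 0" --pt "0 4.98 0.41 0.3 0" --pt "0 0 0 0 0" --pt "0 0 0 0 0" --force 10

```text
time: 2.6
position: [0.6017, 0.034, 0.1879]
tool_rot: [-2.615, -1.741, 0.002]
ft_force: [0.1, -1.0, -0.1]
grip_width: 1.0
```

```bash
python3 -c "
from h import *
plan(.6013,.0348,.15,[-22.7])
plan(.6013,.0348,.069,[-22.7])"
```

```text
t 2.6 pos [0.6017 0.034  0.1879] jawyaw -22.68 tilt 0.09 q7 -0.64 F [ 0.1 -1.  -0.1] w 87.0
 yaw -22.7 spin 0.0 after-spin cm [ 0.06 -0.07  3.79] | before-spin cm [ 0.06 -0.07  3.79] az change 0.0
t 2.6 pos [0.6017 0.034  0.1879] jawyaw -22.68 tilt 0.09 q7 -0.64 F [ 0.1 -1.  -0.1] w 87.0
 yaw -22.7 spin 0.0 after-spin cm [ 0.07 -0.06 11.89] | before-spin cm [ 0.07 -0.06 11.89] az change 0.0
```

play_rows --pt "0 0 0 2.5 0" --pt "0 0 0 2.5 0" --pt "0 0 0 2.5 0" --pt "0 0 0 2 0" --pt "0 0 0 1.2 0" --pt "0 0 0 0.7 0" --pt "0 0 0 0.5 0" --pt "0 0 0 0 0" --pt "0 0 0 0 0"

```text
time: 3.72
position: [0.6026, 0.0347, 0.0701]
tool_rot: [2.614, 1.741, 0.001]
ft_force: [-0.5, -0.3, 0.2]
grip_width: 1.0
```

```bash
python3 -c "
from h import *
plan(.6013,.0348,.069,[-22.7])
s=shot('side','s1');t=shot('top','t1')
a=cv2.resize(s[170:290,230:350],(480,480),interpolation=0)
cv2.imwrite('pics/s1c.png',a)"
```

```text
t 3.73 pos [0.6026 0.0347 0.0701] jawyaw -22.68 tilt 0.06 q7 -0.7 F [-0.5 -0.3  0.2] w 87.0
 yaw -22.7 spin 0.0 after-spin cm [-0.04 -0.12  0.11] | before-spin cm [-0.04 -0.12  0.11] az change 0.0
```

View pics/s1c.png

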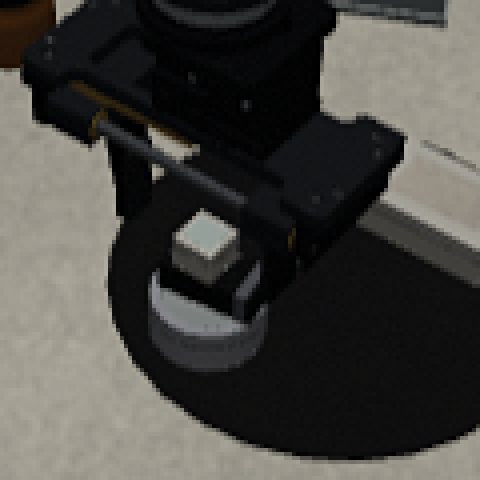

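The side view shows the cover box centred between the open fingers, at about crop (205,240). I'll close on it.

play_rows --pt "0 0 -0.1 0.1 0" --pt "0.5 0 0 0 0" --pt "0.6 0 0 0 0" --pt "0.66 0 0 0 0" --pt "0.72 0 0 0 0" --pt "0.8 0 0 0 0" --pt "0.8 0 0 0 0" --pt "0.8 0 0 0 0" --pt "0.8 0 0 0 0" --force 10

```text
time: 4.95
position: [0.6012, 0.035, 0.0685]
tool_rot: [2.615, 1.741, -0.0]
ft_force: [1.4, -0.4, -0.2]
grip_width: 0.299
```

play_rows --pt "0.8 0 0 -0.3 0" --pt "0.8 0 0 -0.7 0" --pt "0.8 0 0 -1.5 0" --pt "0.8 0 0 -2 0" --pt "0.8 0 0 -2.5 0" --pt "0.8 0 0 -2 0" --pt "0.8 0 0 0 0"

```text
time: 5.82
position: [0.6027, 0.0352, 0.1611]
tool_rot: [2.613, 1.739, 0.006]
ft_force: [0.5, -0.4, -1.0]
grip_width: 0.298
```

```bash
python3 -c "
from h import *
s=shot('side','s2')
plan(.417,.286,.019,[31.3])
a=cv2.resize(s[130:290,210:370],(480,480),interpolation=0)
cv2.imwrite('pics/s2c.png',a)"
```

```text
t 5.88 pos [0.6017 0.035  0.1595] jawyaw -22.69 tilt 0.11 q7 -0.65 F [ 0.4  0.1 -0.7] w 26.0
 yaw 31.3 spin -0.942 after-spin cm [31.06 -2.76 14.01] | before-spin cm [ 16.03 -26.75  14.01] az change 0.54
```

View pics/s2c.png

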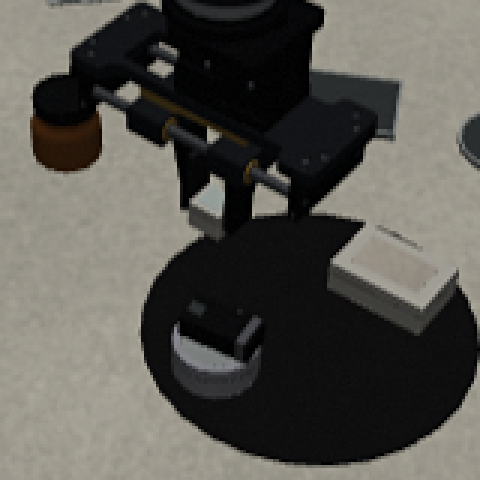

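play_rows --pt "0.8 0 0 0 -0.157" --pt "0.8 0 0 0 -0.157" --pt "0.8 0 0 0 -0.157" --pt "0.8 0 0 0 -0.157" --pt "0.8 0 0 0 -0.157" --pt "0.8 0 0 0 -0.157" --pt "0.8 2 -0.2 0 0" --pt "0.8 4 -0.35 0 0" --pt "0.8 4 -0.35 0 0" --pt "0.8 4 -0.35 0 0" --pt "0.8 4 -0.35 1 0" --pt "0.8 4 -0.35 2 0" --pt "0.8 4 -0.35 2 0" --pt "0.8 3 -0.3 2 0" --pt "0.8 2 -0.16 1 0" --pt "0.8 0 0 0 0" --pt "0.8 0 0 0 0"

```text
time: 8.0
position: [0.4168, 0.2851, 0.0787]
tool_rot: [1.542, 2.737, -0.001]
ft_force: [0.1, -0.3, 0.4]
grip_width: 0.296
```

```bash
python3 -c "
from h import *
plan(.417,.286,.019,[31.3])
plan(.417,.286,.019,[31.3])
s=shot('side','s3')
a=cv2.resize(s[270:420,260:420],(640,600),interpolation=0)
cv2.imwrite('pics/s3c.png',a)"
```

```text
t 8.0 pos [0.4168 0.2851 0.0787] jawyaw 31.21 tilt 0.04 q7 -0.31 F [ 0.1 -0.3  0.4] w 25.8
 yaw 31.3 spin -0.002 after-spin cm [0.07 0.06 5.97] | before-spin cm [0.07 0.06 5.97] az change 0.0
t 8.0 pos [0.4168 0.2851 0.0787] jawyaw 31.21 tilt 0.04 q7 -0.31 F [ 0.1 -0.3  0.4] w 25.8
 yaw 31.3 spin -0.002 after-spin cm [0.07 0.06 5.97] | before-spin cm [0.07 0.06 5.97] az change 0.0
```

View pics/s3c.png

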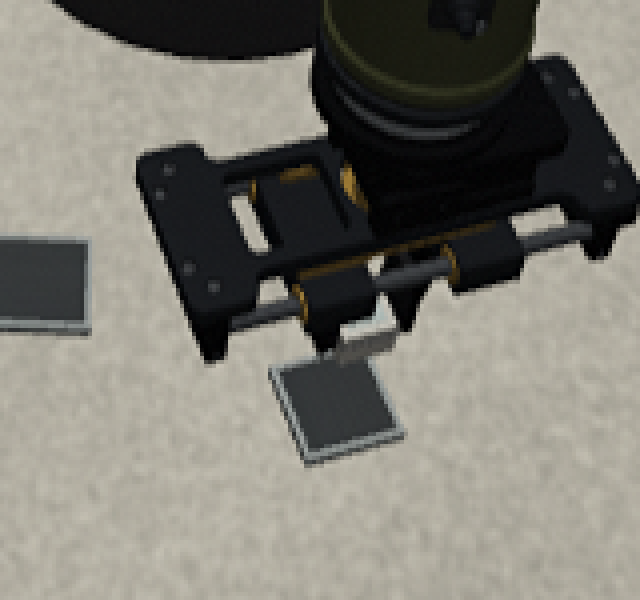

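play_rows --pt "0.8 0.05 0 1.5 0" --pt "0.8 0 0 1.5 0" --pt "0.8 0 0 1.2 0" --pt "0.8 0 0 0.7 0" --pt "0.8 0 0 0.4 0" --pt "0.8 0 0 0.2 0" --pt "0.8 0 0 0.2 0" --pt "0.8 0 0 0.1 0" --pt "0.8 0 0 0 0"

```text
time: 9.18
position: [0.4165, 0.286, 0.0206]
tool_rot: [1.54, 2.738, 0.0]
ft_force: [-0.5, -0.4, 0.1]
grip_width: 0.298
```

```bash
python3 -c "
from h import *
plan(.417,.286,.019,[31.3])
s=shot('side','s4')
plan(.417,.286,.019,[31.3])
a=cv2.resize(s[270:420,260:420],(640,600),interpolation=0)
cv2.imwrite('pics/s4c.png',a)"
```

```text
t 9.18 pos [0.4165 0.286  0.0206] jawyaw 31.29 tilt 0.02 q7 -0.39 F [-0.5 -0.4  0.1] w 26.0
 yaw 31.3 spin -0.0 after-spin cm [-0.03  0.04  0.16] | before-spin cm [-0.03  0.04  0.16] az change -0.0
t 9.22 pos [0.4165 0.286  0.0206] jawyaw 31.28 tilt 0.02 q7 -0.39 F [-0.4 -0.5 -1.4] w 25.7
 yaw 31.3 spin -0.0 after-spin cm [-0.03  0.04  0.16] | before-spin cm [-0.03  0.04  0.16] az change -0.0
```

View pics/s4c.png

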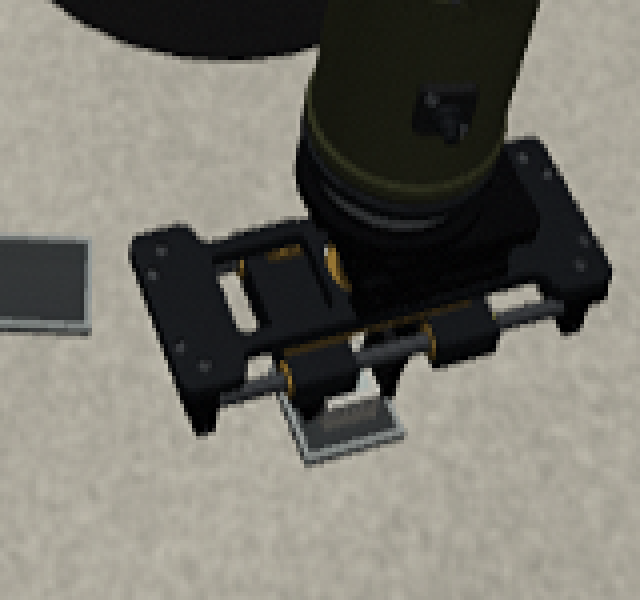

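play_rows --pt "0.8 0 0 0.05 0" --pt "0.8 0 0 0.05 0" --pt "0.8 0 0 0.05 0" --pt "0.8 0 0 0 0"

```text
time: 9.72
position: [0.4163, 0.286, 0.0189]
tool_rot: [-1.54, -2.738, 0.0]
ft_force: [-0.6, 0.1, -0.6]
grip_width: 0.298
```

play_rows --pt "0.8 0 0 0.05 0" --pt "0.8 0 0 0.05 0" --pt "0.8 0 0 0 0"

```text
time: 10.1
position: [0.4164, 0.286, 0.0185]
tool_rot: [1.54, 2.738, -0.001]
ft_force: [-0.9, -1.0, 4.5]
grip_width: 0.297
```

Contact at 4.5 N, so the box is on the floor. I'll release slowly and lift.

play_rows --pt "0.68 0 0 0 0" --pt "0.64 0 0 0 0" --pt "0.55 0 0 0 0" --pt "0.4 0 0 0 0" --pt "0.2 0 0 0 0" --pt "0 0 0 0 0" --pt "0 0 0 0 0" --pt "0 0 0 -1 0" --pt "0 0 0 -3 0" --pt "0 0 0 -4 0" --pt "0 0 0 -4 0" --pt "0 -4 0 -2 0" --pt "0 -5 0 0 0" --pt "0 -5 0 0 0" --pt "0 0 0 0 0"

```text
time: 11.98
position: [0.4914, 0.1618, 0.1584]
tool_rot: [1.55, 2.731, -0.001]
ft_force: [-0.8, -0.1, -0.1]
grip_width: 1.005
```

Run:
```python
from h import *
I={n:shot(n,n+"5") for n in("top","side")}
for n in I:
    g=cv2.cvtColor(rect_img(n,I[n],.025,.417,.286,.04),6)
    for t in (110,): print(n,blob(g>t,.417,.286,.04))
a=cv2.resize(I["side"][320:410,290:410],(480,360),interpolation=0)
c=(.6,.035);row=[]
for n in I:
    R=rect_img(n,cv2.convertScaleAbs(I[n],alpha=2.5),.053,*c,.05,.00025);cv2.imwrite(f"pics/b5{n}.png",R)
    row.append(R)
cv2.imwrite("pics/b5.png",np.hstack(row)); cv2.imwrite("pics/s5c.png",a)
plan(.6,.035,.15,[-16])
```

```text
Traceback (most recent call last):
  File "h.py", line 23, in blob
    c=max(cs,key=cv2.contourArea)
ValueError: max() iterable argument is empty
```

```bash
cat > q.py <<'E'
from h import *
I={n:cv2.imread(f"pics/{n}5.png") for n in("top","side")}
a=cv2.resize(I["side"][320:410,290:410],(480,360),interpolation=0)
c=(.6,.035);row=[]
for n in I:
    R=rect_img(n,cv2.convertScaleAbs(I[n],alpha=2.5),.053,*c,.05,.00025)
    row.append(R)
cv2.imwrite("pics/b5.png",np.hstack(row)); cv2.imwrite("pics/s5c.png",a)
plan(.6,.035,.15,[-16])
E
python3 q.py
```

```text
t 12.07 pos [0.4891 0.1664 0.1584] jawyaw 31.22 tilt 0.03 q7 0.05 F [0.5 0.7 0.3] w 87.0
 yaw -16 spin 0.824 after-spin cm [-9.58 14.28  0.84] | before-spin cm [-16.99   2.67   0.84] az change -0.27
```

View pics/b5.png

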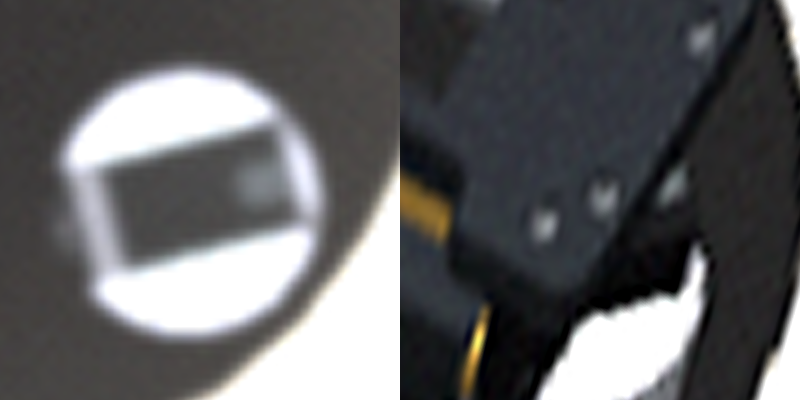

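View pics/s5c.png

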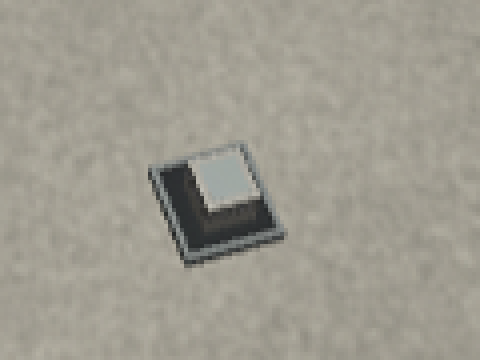

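View pics/top5.png

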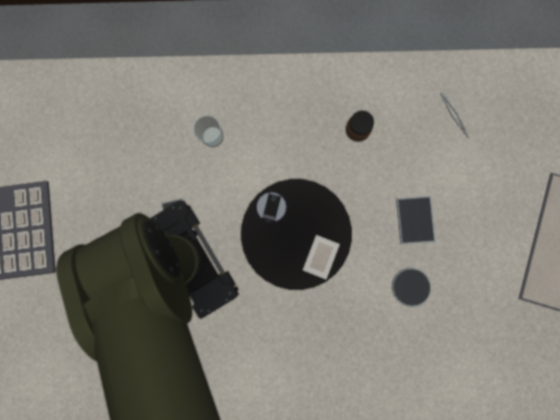

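Run:
```python
from h import *
im=cv2.imread("pics/top5.png")
g=cv2.cvtColor(rect_img("top",im,.053,.6,.035,.05,.00025),6).astype(float)
g=cv2.GaussianBlur(g,(0,0),3)
def edge(cols,r0,r1,sgn):
    out=[]
    for c in cols:
        d=np.gradient(g[r0:r1,c])*sgn; out.append(r0+np.argmax(d))
    p=np.polyfit(cols,out,1);print(np.degrees(np.arctan(p[0])).round(2),np.polyval(p,200).round(1),np.std(out-np.polyval(p,cols)).round(2))
edge(np.arange(120,255),100,190,-1)
edge(np.arange(135,280),210,300,1)
rows=np.arange(145,205);o=[]
for r in rows: o.append(255+np.argmax(np.gradient(g[r,255:315])))
p=np.polyfit(rows,o,1);print("right end",np.degrees(np.arctan(p[0])),np.polyval(p,175))
```

```text
-14.66 137.9 0.99
-14.72 254.4 1.49
right end 15.374401154942575 290.7041493007317
```

```bash
python3 -c "
from h import *
plan(.5947,.0359,.048,[75.2])"
```

```text
t 12.07 pos [0.4891 0.1664 0.1584] jawyaw 31.22 tilt 0.03 q7 0.05 F [0.5 0.7 0.3] w 87.0
 yaw 75.2 spin -0.768 after-spin cm [-13.55  -9.93  11.04] | before-spin cm [-16.64   2.26  11.04] az change -0.27
```

play_rows --pt "0 0 0 0 -0.154" --pt "0 0 0 0 -0.154" --pt "0 0 0 0 -0.154" --pt "0 0 0 0 -0.153" --pt "0 0 0 0 -0.153" --pt "0 -3.4 -2.5 0 0" --pt "0 -3.4 -2.5 0 0" --pt "0 -3.4 -2.5 0 0" --pt "0 -3.4 -2.4 0 0" --pt "0 0 0 2 0" --pt "0 0 0 2 0" --pt "0 0 0 2 0" --pt "0 0 0 0 0" --pt "0 0 0 0 0"

```text
time: 13.82
position: [0.5956, 0.0368, 0.0984]
tool_rot: [0.401, 3.115, 0.0]
ft_force: [0.4, -0.2, 0.1]
grip_width: 0.999
```

```bash
python3 -c "
from h import *
plan(.5947,.0359,.048,[75.2])"
```

```text
t 13.82 pos [0.5956 0.0368 0.0984] jawyaw 75.35 tilt 0.03 q7 0.94 F [ 0.4 -0.2  0.1] w 87.0
 yaw 75.2 spin 0.003 after-spin cm [ 0.06 -0.11  5.04] | before-spin cm [ 0.06 -0.11  5.04] az change -0.0
```

play_rows --pt "0 0 -0.1 1.5 0" --pt "0 0 0 1.5 0" --pt "0 0 0 1.2 0" --pt "0 0 0 0.5 0" --pt "0 0 0 0.3 0" --pt "0.5 0 0 0 0" --pt "0.58 0 0 0 0" --pt "0.64 0 0 0 0" --pt "0.7 0 0 0 0" --pt "0.8 0 0 0 0" --pt "0.8 0 0 0 0" --pt "0.8 0 0 0 0" --pt "0.8 0 0 0 0" --force 12

```text
time: 15.45
position: [0.5953, 0.0352, 0.0481]
tool_rot: [0.402, 3.116, 0.0]
ft_force: [-0.1, 0.2, 0.2]
grip_width: 0.322
```

```bash
python3 -c "
from h import *
plan(.5947,.0359,.048,[75.2])"
```

```text
t 15.45 pos [0.5953 0.0352 0.0481] jawyaw 75.29 tilt 0.01 q7 0.91 F [-0.1  0.2  0.2] w 28.0
 yaw 75.2 spin 0.002 after-spin cm [0.07 0.05 0.01] | before-spin cm [0.07 0.05 0.01] az change 0.0
```

Width is 28.0 mm, so it holds the blade box. Lifting.

play_rows --pt "0.8 0 0 -0.3 0" --pt "0.8 0 0 -0.7 0" --pt "0.8 0 0 -1.5 0" --pt "0.8 0 0 -2.5 0" --pt "0.8 0 0 -3 0" --pt "0.8 0 0 -3 0" --pt "0.8 0 0 0 0"

```text
time: 16.32
position: [0.5972, 0.0357, 0.1616]
tool_rot: [0.401, 3.11, 0.001]
ft_force: [-0.1, -0.0, -1.2]
grip_width: 0.324
```

```bash
python3 -c "
from h import *
s=shot('side','s6')
plan(.579,.2653,.018,[102.8])
a=cv2.resize(s[110:290,200:380],(540,540),interpolation=0)
cv2.imwrite('pics/s6c.png',a)"
```

```text
t 16.38 pos [0.596  0.0353 0.1597] jawyaw 75.29 tilt 0.17 q7 0.98 F [ 0.4 -0.1 -0.6] w 27.6
 yaw 102.8 spin -0.48 after-spin cm [-3.4  22.83 14.15] | before-spin cm [ 7.53 21.81 14.15] az change 0.37
```

View pics/s6c.png

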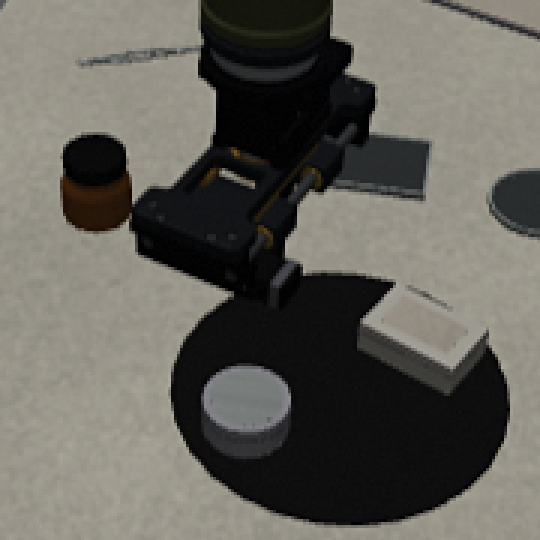

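play_rows --pt "0.8 0 0 0 -0.16" --pt "0.8 0 0 0 -0.16" --pt "0.8 0 0 0 -0.16" --pt "0.8 -0.3 2 0 0" --pt "0.8 -0.6 4 0 0" --pt "0.8 -0.6 4 0 0" --pt "0.8 -0.6 4 0 0" --pt "0.8 -0.6 4 1 0" --pt "0.8 -0.4 3 2 0" --pt "0.8 -0.3 1.8 2 0" --pt "0.8 0 0 2 0" --pt "0.8 0 0 1 0" --pt "0.8 0 0 0 0" --pt "0.8 0 0 0 0"

```text
time: 18.12
position: [0.5787, 0.2643, 0.0787]
tool_rot: [-0.347, 3.121, -0.0]
ft_force: [-0.3, 0.2, -0.2]
grip_width: 0.315
```

```bash
python3 -c "
from h import *
plan(.579,.2653,.018,[102.8])
s=shot('side','s7')
plan(.579,.2653,.018,[102.8])
a=cv2.resize(s[270:400,180:340],(640,520),interpolation=0)
cv2.imwrite('pics/s7c.png',a)"
```

```text
t 18.12 pos [0.5787 0.2643 0.0787] jawyaw 102.68 tilt 0.06 q7 0.97 F [-0.3  0.2 -0.2] w 27.4
 yaw 102.8 spin -0.002 after-spin cm [-0.04  0.09  6.07] | before-spin cm [-0.04  0.09  6.07] az change 0.0
t 18.18 pos [0.5787 0.2645 0.0789] jawyaw 102.7 tilt 0.08 q7 0.97 F [-0.7 -0.2 -0.8] w 27.6
 yaw 102.8 spin -0.002 after-spin cm [-0.03  0.07  6.09] | before-spin cm [-0.03  0.07  6.09] az change 0.0
```

View pics/s7c.png

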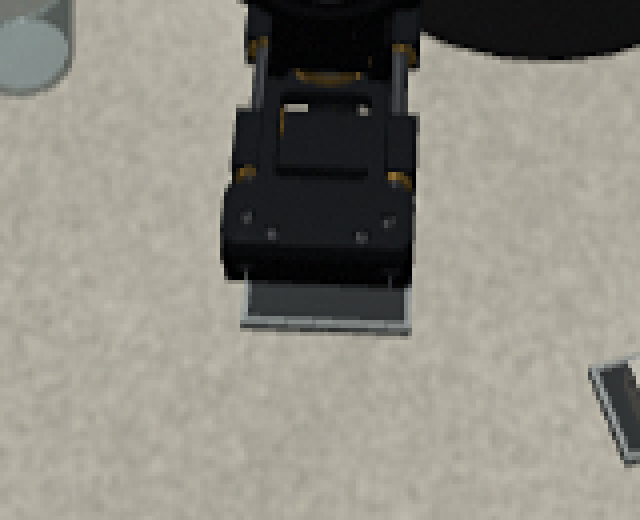

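play_rows --pt "0.8 0 0.05 1.5 0" --pt "0.8 0 0 1.5 0" --pt "0.8 0 0 1.2 0" --pt "0.8 0 0 0.7 0" --pt "0.8 0 0 0.4 0" --pt "0.8 0 0 0.3 0" --pt "0.8 0 0 0.2 0" --pt "0.8 0 0 0.1 0" --pt "0.8 0 0 0.05 0" --pt "0.8 0 0 0.05 0" --pt "0.8 0 0 0 0"

```text
time: 19.55
position: [0.5779, 0.2655, 0.0181]
tool_rot: [-0.35, 3.122, -0.0]
ft_force: [0.7, -0.3, -1.5]
grip_width: 0.321
```

play_rows --pt "0.8 0 0 0.05 0" --pt "0.8 0 0 0.05 0" --pt "0.8 0 0 0 0"

```text
time: 19.92
position: [0.5779, 0.2655, 0.018]
tool_rot: [-0.35, 3.122, -0.001]
ft_force: [-2.6, -2.3, 5.6]
grip_width: 0.318
```

play_rows --pt "0.66 0 0 0 0" --pt "0.62 0 0 0 0" --pt "0.5 0 0 0 0" --pt "0.3 0 0 0 0" --pt "0.1 0 0 0 0" --pt "0 0 0 0 0" --pt "0 0 0 0 0" --pt "0 0 0 -1 0" --pt "0 0 0 -3 0" --pt "0 0 0 -4 0" --pt "0 0 0 -4 0" --pt "0 4 0 -2 0" --pt "0 5 0 0 0" --pt "0 5 -2 0 0" --pt "0 0 -2 0 0" --pt "0 0 0 0 0"

```text
time: 21.92
position: [0.4508, 0.1937, 0.1576]
tool_rot: [-0.344, 3.121, -0.004]
ft_force: [-0.7, 0.3, -0.1]
grip_width: 1.001
```

Run:
```python
from h import *
I={n:shot(n,n+"8") for n in("top","side")}
plan(.6,.036,.15,[0])
cv2.imwrite("pics/s8c.png",cv2.resize(I["side"][200:410,180:420],(720,630),interpolation=0))
for n in I:
    R=rect_img(n,I[n],.033,.6,.036,.055);g=cv2.cvtColor(R,6)
    for t in(60,75,90,110):
        try: print(n,t,blob(g>t,.6,.036,.055))
        except ValueError: pass
```

```text
t 22.02 pos [0.4506 0.1963 0.1577] jawyaw 102.78 tilt 0.08 q7 1.22 F [-0.3  0.3 -0.2] w 87.2
 yaw 0 spin -1.348 after-spin cm [ 16.03 -14.94   0.77] | before-spin cm [-11.02 -18.93   0.77] az change -0.35
top 60 {'rect': array([0.5985, 0.0368]), 'mom': array([0.5987, 0.0368]), 'L': array([0.068 , 0.0675], dtype=float32), 'ang': 0.0}
top 75 {'rect': array([0.5985, 0.0368]), 'mom': array([0.5987, 0.0368]), 'L': array([0.066 , 0.0655], dtype=float32), 'ang': 0.0}
top 90 {'rect': array([0.5985, 0.0368]), 'mom': array([0.5987, 0.0368]), 'L': array([0.064 , 0.0635], dtype=float32), 'ang': 0.0}
top 110 {'rect': array([0.5985, 0.0368]), 'mom': array([0.5987, 0.0368]), 'L': array([0.061 , 0.0605], dtype=float32), 'ang': 0.0}
side 60 {'rect': array([0.5975, 0.038 ]), 'mom': array([0.5974, 0.0379]), 'L': array([0.069, 0.066], dtype=float32), 'ang': -90.0}
side 75 {'rect': array([0.5974, 0.0376]), 'mom': array([0.5975, 0.0376]), 'L': array([0.0672, 0.0651], dtype=float32), 'ang': -86.8}
side 90 {'rect': array([0.5975, 0.0377]), 'mom': array([0.5975, 0.0375]), 'L': array([0.0657, 0.0648], dtype=float32), 'ang': -80.5}
side 110 {'rect': array([0.5974, 0.0375]), 'mom': array([0.5975, 0.0373]), 'L': array([0.0642, 0.0632], dtype=float32), 'ang': 14.9}
```

View pics/s8c.png

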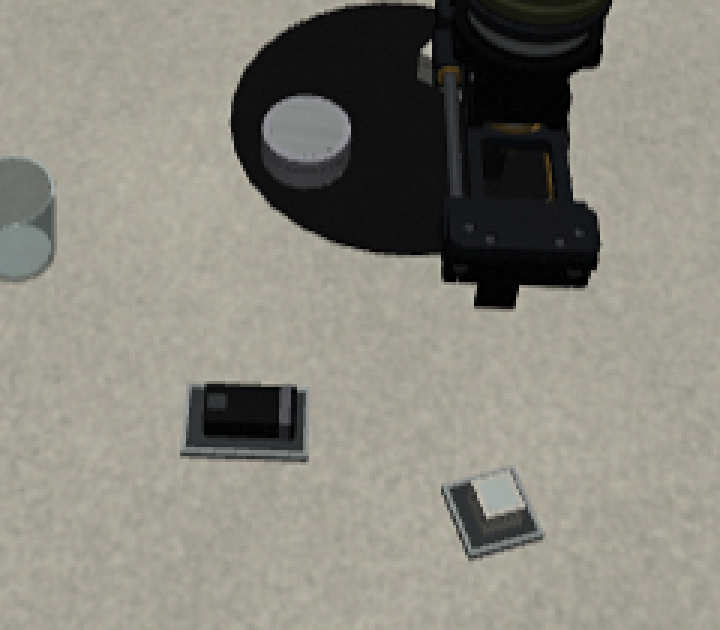

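View pics/top8.png

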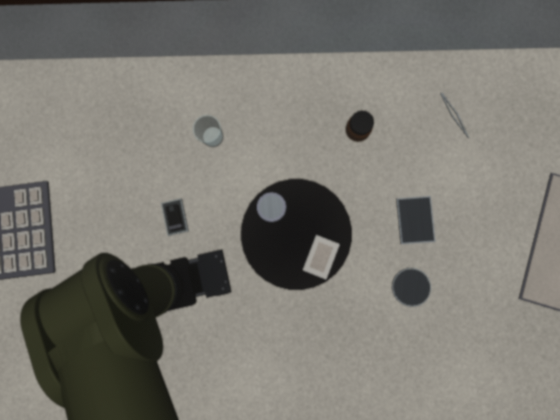

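```bash
python3 -c "
from h import *
plan(.598,.0372,.019,[45])"
```

```text
t 22.02 pos [0.4506 0.1963 0.1577] jawyaw 102.78 tilt 0.08 q7 1.22 F [-0.3  0.3 -0.2] w 87.2
 yaw 45 spin 1.008 after-spin cm [-21.67  -0.85  13.87] | before-spin cm [-10.84 -18.78  13.87] az change -0.35
```

play_rows --pt "0 0 0 0 0.168" --pt "0 0 0 0 0.168" --pt "0 0 0 0 0.168" --pt "0 0 0 0 0.168" --pt "0 0 0 0 0.168" --pt "0 0 0 0 0.168" --pt "0 -4.3 -0.17 0 0" --pt "0 -4.3 -0.17 0 0" --pt "0 -4.3 -0.17 0 0" --pt "0 -4.3 -0.17 0 0" --pt "0 -4.4 -0.17 0 0" --pt "0 0 0 2 0" --pt "0 0 0 3 0" --pt "0 0 0 3 0" --pt "0 0 0 0 0" --pt "0 0 0 0 0"

```text
time: 24.02
position: [0.5974, 0.0384, 0.0777]
tool_rot: [1.199, 2.904, 0.002]
ft_force: [-0.2, 0.7, 0.1]
grip_width: 1.001
```

```bash
python3 -c "
from h import *
plan(.598,.0372,.019,[45])"
```

```text
t 24.02 pos [0.5974 0.0384 0.0777] jawyaw 45.13 tilt 0.07 q7 0.4 F [-0.2  0.7  0.1] w 87.1
 yaw 45 spin 0.002 after-spin cm [-0.13 -0.05  5.87] | before-spin cm [-0.13 -0.05  5.87] az change -0.0
```

play_rows --pt "0 -0.1 0 1.5 0" --pt "0 0 0 1.5 0" --pt "0 0 0 1.5 0" --pt "0 0 0 0.7 0" --pt "0 0 0 0.4 0" --pt "0 0 0 0.2 0" --pt "0.12 0 0 0 0" --pt "0.18 0 0 0 0" --pt "0.22 0 0 0 0" --pt "0.25 0 0 0 0" --pt "0.3 0 0 0 0" --pt "0.4 0 0 0 0" --pt "0.4 0 0 0 0" --pt "0.4 0 0 0 0" --force 25

```text
time: 25.78
position: [0.598, 0.0364, 0.0193]
tool_rot: [1.201, 2.902, 0.001]
ft_force: [1.6, 1.9, 1.4]
grip_width: 0.756
```

```bash
python3 -c "
from h import *
plan(.598,.0372,.019,[45])"
```

```text
t 25.77 pos [0.598  0.0364 0.0193] jawyaw 45.05 tilt 0.05 q7 0.36 F [1.6 1.9 1.4] w 65.8
 yaw 45 spin 0.001 after-spin cm [0.06 0.06 0.03] | before-spin cm [0.06 0.06 0.03] az change 0.0
```

play_rows --pt "0.4 0 0 -0.3 0" --pt "0.4 0 0 -0.7 0" --pt "0.4 0 0 -1.5 0" --pt "0.4 0 0 -2.5 0" --pt "0.4 0 0 -3 0" --pt "0.4 0 0 -3 0" --pt "0.4 0 0 0 0" --pt "0.4 0 0 0 0"

```text
time: 26.78
position: [0.5971, 0.0358, 0.1286]
tool_rot: [-1.201, -2.902, 0.001]
ft_force: [-0.6, 0.1, -2.3]
grip_width: 0.755
```

```bash
python3 -c "
from h import *
plan(.4152,-.2782,.019,[45])"
```

```text
t 26.77 pos [0.5971 0.0358 0.1286] jawyaw 45.03 tilt 0.06 q7 0.44 F [-0.6  0.1 -2.3] w 65.7
 yaw 45 spin 0.0 after-spin cm [ -9.34 -35.05  10.99] | before-spin cm [ -9.32 -35.05  10.99] az change -0.65
```

play_rows --pt "0.4 -0.5 -1.9 0 0" --pt "0.4 -1 -3.8 0 0" --pt "0.4 -1.1 -4 0 0" --pt "0.4 -1.1 -4 0 0" --pt "0.4 -1.1 -4 0 0" --pt "0.4 -1.1 -4 0 0" --pt "0.4 -1.1 -4 0 0" --pt "0.4 -1.1 -4 0 0" --pt "0.4 -0.8 -3.4 0 0" --pt "0.4 -0.5 -2 1 0" --pt "0.4 0 0 2 0" --pt "0.4 0 0 2 0" --pt "0.4 0 0 0 0" --pt "0.4 0 0 0 0"

```text
time: 28.52
position: [0.4165, -0.2781, 0.079]
tool_rot: [-1.2, -2.903, -0.001]
ft_force: [0.1, -0.2, -2.0]
grip_width: 0.753
```

```bash
python3 -c "
from h import *
plan(.4152,-.2782,.019,[45])
s=shot('side','s9')
plan(.4152,-.2782,.019,[45])
a=cv2.resize(s[100:240,290:450],(640,560),interpolation=0)
cv2.imwrite('pics/s9c.png',a)"
```

```text
t 28.52 pos [ 0.4165 -0.2781  0.079 ] jawyaw 45.09 tilt 0.03 q7 1.2 F [ 0.1 -0.2 -2. ] w 65.5
 yaw 45 spin 0.002 after-spin cm [ 0.09 -0.1   6.  ] | before-spin cm [ 0.09 -0.1   6.  ] az change -0.0
t 28.57 pos [ 0.4167 -0.2785  0.0795] jawyaw 45.08 tilt 0.04 q7 1.2 F [ 0.9  0.2 -1.2] w 65.3
 yaw 45 spin 0.001 after-spin cm [ 0.13 -0.09  6.05] | before-spin cm [ 0.13 -0.09  6.05] az change -0.0
```

View pics/s9c.png

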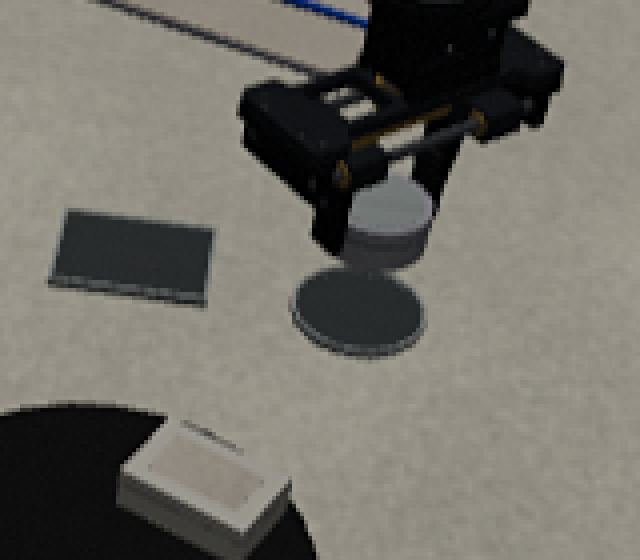

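play_rows --pt "0.4 0.1 -0.1 1.5 0" --pt "0.4 0 0 1.5 0" --pt "0.4 0 0 1.2 0" --pt "0.4 0 0 0.7 0" --pt "0.4 0 0 0.4 0" --pt "0.4 0 0 0.3 0" --pt "0.4 0 0 0.2 0" --pt "0.4 0 0 0.1 0" --pt "0.4 0 0 0.05 0" --pt "0.4 0 0 0 0"

```text
time: 29.82
position: [0.4147, -0.2787, 0.0197]
tool_rot: [1.201, 2.903, -0.0]
ft_force: [1.0, -0.1, -1.9]
grip_width: 0.753
```

play_rows --pt "0.4 0 0 0.05 0" --pt "0.4 0 0 0.05 0" --pt "0.4 0 0 0 0"

```text
time: 30.2
position: [0.4148, -0.2788, 0.0192]
tool_rot: [-1.201, -2.903, 0.001]
ft_force: [-3.0, 0.6, 5.8]
grip_width: 0.75
```

play_rows --pt "0.22 0 0 0 0" --pt "0.18 0 0 0 0" --pt "0.1 0 0 0 0" --pt "0 0 0 0 0" --pt "0 0 0 0 0" --pt "0 0 0 0 0" --pt "0 0 0 -1 0" --pt "0 0 0 -3 0" --pt "0 0 0 -4 0" --pt "0 0 0 -3 0" --pt "0 0 0 0 0"

```text
time: 31.58
position: [0.4165, -0.2798, 0.1316]
tool_rot: [1.199, 2.898, -0.004]
ft_force: [0.9, -0.3, 0.3]
grip_width: 0.999
```

```bash
python3 -c "
from h import *
plan(.485,-.0748,.019,[68.3])"
```

```text
t 31.57 pos [ 0.4165 -0.2798  0.1316] jawyaw 45.04 tilt 0.34 q7 1.25 F [ 0.9 -0.3  0.3] w 86.9
 yaw 68.3 spin -0.406 after-spin cm [ 1.27 21.61 11.2 ] | before-spin cm [ 9.7  19.35 11.2 ] az change 0.44
```

play_rows --pt "0 0 0 0 -0.135" --pt "0 0 0 0 -0.135" --pt "0 0 0 0 -0.136" --pt "0 0.2 3.6 0 0" --pt "0 0.2 4.5 0 0" --pt "0 0.3 4.5 0 0" --pt "0 0.3 4.5 0 0" --pt "0 0.2 4.5 0 0" --pt "0 0 0 2 0" --pt "0 0 0 3 0" --pt "0 0 0 0 0" --pt "0 0 0 0 0"

```text
time: 33.08
position: [0.4836, -0.0734, 0.079]
tool_rot: [0.591, 3.085, 0.0]
ft_force: [1.3, -0.1, 0.1]
grip_width: 1.0
```

```bash
python3 -c "
from h import *
plan(.485,-.0748,.019,[68.3])
I={n:shot(n,n+'10') for n in('top','side')}
plan(.485,-.0748,.019,[68.3])
cv2.imwrite('pics/s10c.png',cv2.resize(I['side'][100:280,240:440],(600,540),interpolation=0))
"
```

```text
t 33.08 pos [ 0.4836 -0.0734  0.079 ] jawyaw 68.3 tilt 0.02 q7 1.12 F [ 1.3 -0.1  0.1] w 87.0
 yaw 68.3 spin 0.0 after-spin cm [-0.18 -0.08  6.  ] | before-spin cm [-0.18 -0.08  6.  ] az change -0.0
t 33.17 pos [ 0.4842 -0.0738  0.0796] jawyaw 68.29 tilt 0.1 q7 1.12 F [-0.5 -0.5  0.5] w 86.8
 yaw 68.3 spin -0.0 after-spin cm [-0.1  -0.07  6.06] | before-spin cm [-0.1  -0.07  6.06] az change -0.0
```

View pics/s10c.png

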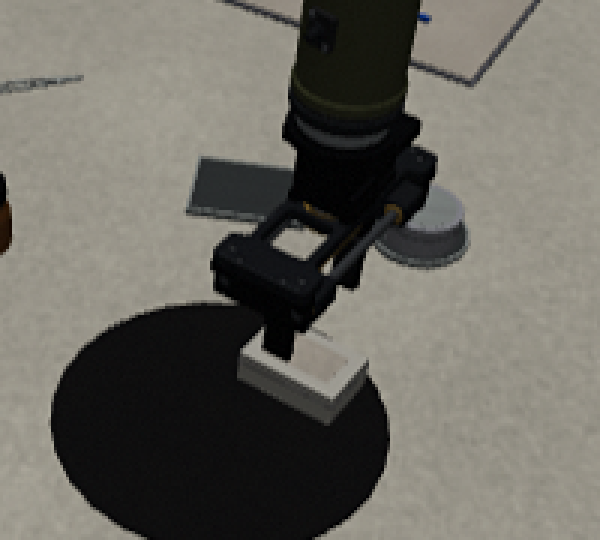

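play_rows --pt "0 -0.1 -0.1 1.5 0" --pt "0 0 0 1.5 0" --pt "0 0 0 1.5 0" --pt "0 0 0 0.7 0" --pt "0 0 0 0.5 0" --pt "0 0 0 0.3 0" --pt "0.2 0 0 0 0" --pt "0.28 0 0 0 0" --pt "0.33 0 0 0 0" --pt "0.37 0 0 0 0" --pt "0.42 0 0 0 0" --pt "0.5 0 0 0 0" --pt "0.5 0 0 0 0" --pt "0.5 0 0 0 0" --force 30

```text
time: 34.92
position: [0.4844, -0.0744, 0.0187]
tool_rot: [0.591, 3.085, 0.001]
ft_force: [1.2, 2.3, 2.4]
grip_width: 0.643
```

```bash
python3 -c "
from h import *
plan(.485,-.0748,.019,[68.3])"
```

```text
t 34.92 pos [ 0.4844 -0.0744  0.0187] jawyaw 68.32 tilt 0.04 q7 1.04 F [1.2 2.3 2.4] w 56.0
 yaw 68.3 spin 0.0 after-spin cm [-0.07 -0.01 -0.03] | before-spin cm [-0.07 -0.01 -0.03] az change -0.0
```

play_rows --pt "0.5 0 0 -0.3 0" --pt "0.5 0 0 -0.7 0" --pt "0.5 0 0 -1.5 0" --pt "0.5 0 0 -2.5 0" --pt "0.5 0 0 -3 0" --pt "0.5 0 0 0 0" --pt "0.5 0 0 0 -0.148" --pt "0.5 0 0 0 -0.148" --pt "0.5 0 0 0 -0.148" --pt "0.5 0 0 0 0"

```text
time: 36.17
position: [0.4833, -0.0749, 0.0977]
tool_rot: [0.1, -3.139, -0.001]
ft_force: [0.2, 0.6, -1.9]
grip_width: 0.643
```

```bash
python3 -c "
from h import *
plan(.5675,-.2928,.0187,[93.7])"
```

```text
t 36.17 pos [ 0.4833 -0.0749  0.0977] jawyaw 93.64 tilt 0.08 q7 1.58 F [ 0.2  0.6 -1.9] w 55.9
 yaw 93.7 spin -0.001 after-spin cm [ -7.01 -22.29   7.88] | before-spin cm [ -7.04 -22.28   7.88] az change -0.32
```

play_rows --pt "0.5 -0.6 -1.9 0 0" --pt "0.5 -1.2 -3.8 0 0" --pt "0.5 -1.2 -4 0 0" --pt "0.5 -1.2 -4 0 0" --pt "0.5 -1.2 -4 0 0" --pt "0.5 -1 -3 0 0" --pt "0.5 -0.6 -1.6 1 0" --pt "0.5 0 0 1 0" --pt "0.5 0 0 0 0" --pt "0.5 0 0 0 0"

```text
time: 37.42
position: [0.5684, -0.2911, 0.0786]
tool_rot: [0.106, -3.14, -0.0]
ft_force: [0.2, -0.1, -1.8]
grip_width: 0.64
```

```bash
python3 -c "
from h import *
plan(.5675,-.2928,.0187,[93.7])
I={n:shot(n,n+'11') for n in('top','side')}
plan(.5675,-.2928,.0187,[93.7])
cv2.imwrite('pics/s11c.png',cv2.resize(I['side'][80:240,250:430],(720,640),interpolation=0))
"
```

```text
t 37.42 pos [ 0.5684 -0.2911  0.0786] jawyaw 93.86 tilt 0.02 q7 1.77 F [ 0.2 -0.1 -1.8] w 55.6
 yaw 93.7 spin 0.003 after-spin cm [ 0.1  -0.17  5.99] | before-spin cm [ 0.1  -0.17  5.99] az change -0.0
t 37.52 pos [ 0.5686 -0.2919  0.0792] jawyaw 93.82 tilt 0.05 q7 1.77 F [ 0.4  0.2 -2.7] w 55.8
 yaw 93.7 spin 0.002 after-spin cm [ 0.12 -0.08  6.05] | before-spin cm [ 0.12 -0.08  6.05] az change -0.0
```

View pics/s11c.png

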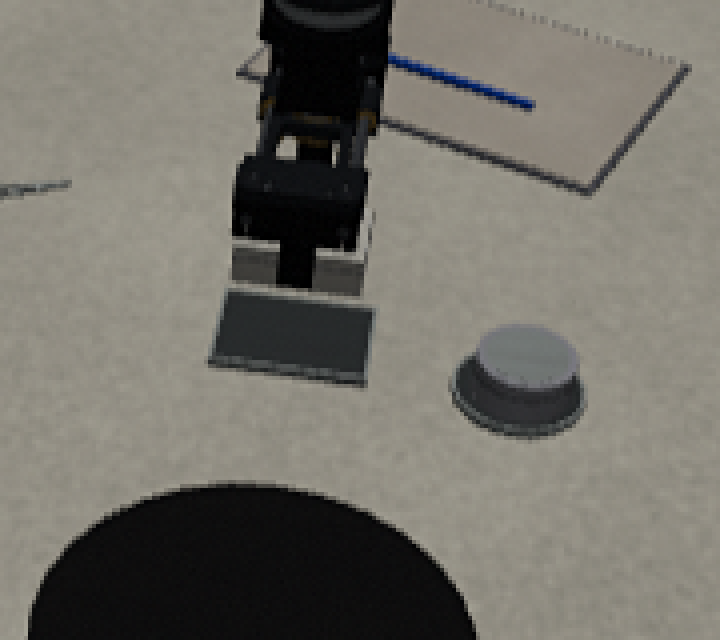

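play_rows --pt "0.5 0.1 -0.1 1.5 0" --pt "0.5 0 0 1.5 0" --pt "0.5 0 0 1.2 0" --pt "0.5 0 0 0.7 0" --pt "0.5 0 0 0.4 0" --pt "0.5 0 0 0.3 0" --pt "0.5 0 0 0.2 0" --pt "0.5 0 0 0.1 0" --pt "0.5 0 0 0.05 0" --pt "0.5 0 0 0 0"

```text
time: 38.78
position: [0.5675, -0.2939, 0.0192]
tool_rot: [-0.102, 3.14, -0.0]
ft_force: [-0.1, -0.4, -3.0]
grip_width: 0.643
```

play_rows --pt "0.5 0 0.1 0.05 0" --pt "0.5 0 0 0.05 0" --pt "0.5 0 0 0 0"

```text
time: 39.15
position: [0.5675, -0.2933, 0.0188]
tool_rot: [-0.102, 3.14, -0.001]
ft_force: [-2.3, -0.4, 3.5]
grip_width: 0.643
```

Contact at 3.5 N net, 6.5 N above the hanging weight, so it is down. I'll release, lift and move aside.

play_rows --pt "0.35 0 0 0 0" --pt "0.3 0 0 0 0" --pt "0.2 0 0 0 0" --pt "0.1 0 0 0 0" --pt "0 0 0 0 0" --pt "0 0 0 0 0" --pt "0 0 0 -1 0" --pt "0 0 0 -3 0" --pt "0 0 0 -4 0" --pt "0 0 0 -4 0" --pt "0 0 4 -2 0" --pt "0 1 5 0 0" --pt "0 1 5 0 0" --pt "0 1 5 0 0" --pt "0 1 5 0 0" --pt "0 0 5 0 0" --pt "0 0 0 0 0"

```text
time: 41.28
position: [0.5083, -0.001, 0.1592]
tool_rot: [-0.116, 3.138, -0.001]
ft_force: [-0.6, -0.2, 0.2]
grip_width: 1.0
```

Run:
```python
from h import *
I={n:shot(n,n+"12") for n in("top","side")}
plan(.5,0,.2,[90])
for nm,c,z,h in(("slide",(.5675,-.2928),.033,.06),("tin",(.4152,-.2782),.033,.05),("cover",(.417,.286),.025,.03),("blade",(.579,.2653),.023,.05)):
    for n in I:
        R=rect_img(n,I[n],z,*c,h);g=cv2.cvtColor(R,6)
        cv2.imwrite(f"pics/f_{nm}_{n}.png",R)
        for t in(70,95,120,145):
            try: print(nm,n,t,blob(g>t,*c,h)) if nm in("slide","cover","tin") else 0
            except ValueError: pass
im=I["side"]
A=cv2.resize(im[130:220,280:420],(560,360),interpolation=0);B=cv2.resize(im[310:400,230:370],(560,360),interpolation=0)
cv2.imwrite("pics/s12c.png",np.vstack([A[:300],B[:300]]))
A=cv2.resize(I["top"][180:320,140:200],None,fx=4,fy=4,interpolation=0);B=cv2.resize(I["top"][180:320,380:440],None,fx=4,fy=4,interpolation=0)
cv2.imwrite("pics/t12c.png",np.hstack([A,B]))
```

```text
t 41.38 pos [ 0.5088 -0.006   0.1586] jawyaw 93.82 tilt 0.1 q7 1.46 F [ 0.1 -0.4  0.7] w 87.0
 yaw 90 spin 0.067 after-spin cm [ 0.87  0.6  -4.14] | before-spin cm [ 0.83  0.65 -4.14] az change 0.01
slide top 70 {'rect': array([ 0.5672, -0.293 ]), 'mom': array([ 0.5672, -0.293 ]), 'L': array([0.1195, 0.1195], dtype=float32), 'ang': 0.0}
slide top 95 {'rect': array([ 0.5672, -0.293 ]), 'mom': array([ 0.5672, -0.293 ]), 'L': array([0.1195, 0.1195], dtype=float32), 'ang': 0.0}
slide top 120 {'rect': array([ 0.5672, -0.293 ]), 'mom': array([ 0.5672, -0.293 ]), 'L': array([0.1195, 0.1195], dtype=float32), 'ang': 0.0}
slide top 145 {'rect': array([ 0.5683, -0.2956]), 'mom': array([ 0.5684, -0.2953]), 'L': array([0.0779, 0.051 ], dtype=float32), 'ang': 3.7}
slide side 70 {'rect': array([ 0.6013, -0.293 ]), 'mom': array([ 0.6061, -0.2993]), 'L': array([0.1195, 0.0515], dtype=float32), 'ang': -90.0}
slide side 95 {'rect': array([ 0.6018, -0.293 ]), 'mom': array([ 0.6065, -0.3003]), 'L': array([0.1195, 0.0505], dtype=float32), 'ang': -90.0}
slide side 120 {'rect': array([ 0.602, -0.293]), 'mom
[... 1464 characters left out ...]
, 'ang': 0.0}
cover top 120 {'rect': array([0.4168, 0.2858]), 'mom': array([0.4106, 0.2967]), 'L': array([0.0595, 0.0595], dtype=float32), 'ang': 0.0}
cover side 70 {'rect': array([0.4168, 0.2858]), 'mom': array([0.4164, 0.2802]), 'L': array([0.0595, 0.0595], dtype=float32), 'ang': 0.0}
cover side 95 {'rect': array([0.4168, 0.2858]), 'mom': array([0.4154, 0.2768]), 'L': array([0.0595, 0.0595], dtype=float32), 'ang': 0.0}
cover side 120 {'rect': array([0.4168, 0.2858]), 'mom': array([0.4157, 0.2751]), 'L': array([0.0595, 0.0595], dtype=float32), 'ang': 0.0}
cover side 145 {'rect': array([0.4168, 0.278 ]), 'mom': array([0.4154, 0.2683]), 'L': array([0.0595, 0.044 ], dtype=float32), 'ang': 0.0}
```

View pics/s12c.png

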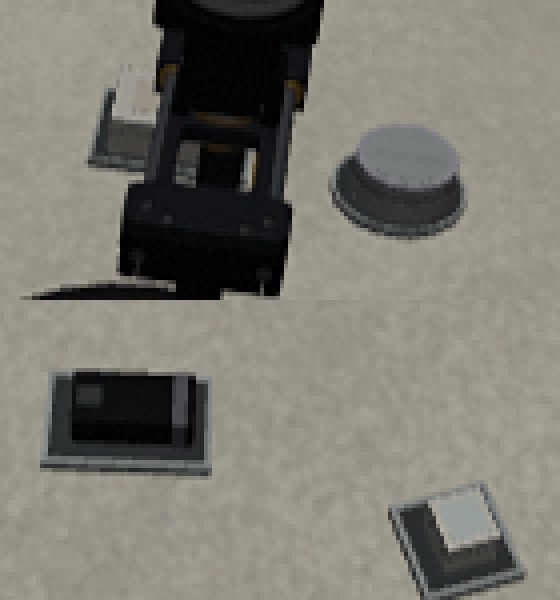

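View pics/t12c.png

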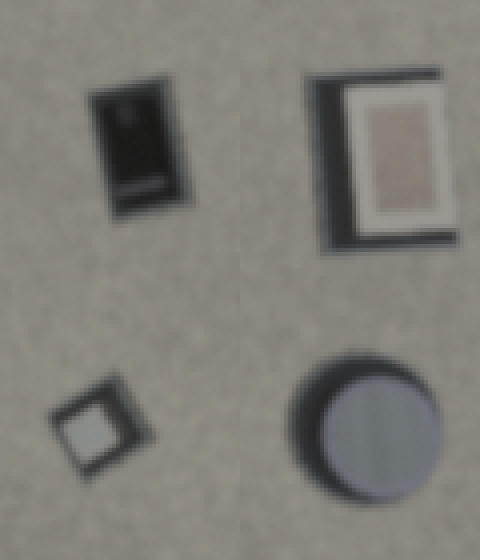

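View pics/top12.png

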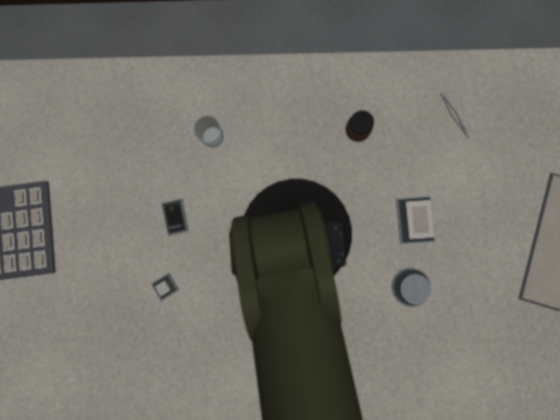

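Run:
```python
from h import *
t=cv2.imread("pics/top12.png");s=cv2.imread("pics/side12.png")
print("tin top",onz("top",(415.5,289.2),.033))
print("cover top",onz("top",(162.3,288.1),.025))
f=lambda x,y:(x/4+230-.4,(y-300)/4+310-.4)
print("blade side front-bottom corners",[onz("side",f(*p),.003).round(4) for p in((72,440),(194,447))])
print("blade side back-top",[onz("side",f(*p),.023).round(4) for p in((72,374),(196,376))])
print("cover side top corners",[onz("side",f(*p),.025).round(4) for p in((428,500),(485,485),(502,540),(447,552))])
print("expect: blade tray .579 .2653 12.8deg; cover .417 .286; tin .4152 -.2782")
for n in("top","side"):
    a=cv2.imread(f"pics/{n}0.png");b=cv2.imread(f"pics/{n}12.png")
    for nm,c in(("beaker",(.77,.15)),("jar",(.79,-.17))):
        u=proj(n,(*c,.035)).astype(int);sl=(slice(max(u[1]-28,0),u[1]+28),slice(max(u[0]-28,0),u[0]+28))
        sh,_=cv2.phaseCorrelate(cv2.cvtColor(a[sl],6).astype(float),cv2.cvtColor(b[sl],6).astype(float));print(n,nm,"shift px",np.round(sh,2))
```

```text
tin top [ 0.41397313 -0.28014758  0.033     ]
cover top [0.41643641 0.28347277 0.025     ]
blade side front-bottom corners [array([0.6016, 0.2823, 0.003 ]), array([0.5445, 0.2707, 0.003 ])]
blade side back-top [array([0.6081, 0.2595, 0.023 ]), array([0.5506, 0.245 , 0.023 ])]
cover side top corners [array([0.4321, 0.2813, 0.025 ]), array([0.4081, 0.267 , 0.025 ]), array([0.3966, 0.2921, 0.025 ]), array([0.4196, 0.3043, 0.025 ])]
expect: blade tray .579 .2653 12.8deg; cover .417 .286; tin .4152 -.2782
top beaker shift px [ 0.02 -0.01]
top jar shift px [ 0.01 -0.01]
side beaker shift px [-0.03 -0.01]
side jar shift px [0. 0.]
```

All four sit inside their rims, the beaker and jar haven't moved, and the arm is clear. Handing in.

```bash
python3 -c "
from bench import ticket; print(ticket.close_job())"
```

```text
the job is handed in; nothing more can be done
None
```

I took the pile apart and set each of the four items into its own tray, in the order cover box, blade dispenser, tin, slide box. I lowered each one until the wrist force showed light contact, under 7 N, before releasing it. The robot's clock stood at about 41 s when I handed the job in.

My last checks in the pictures:
- **Position:** all four lie flat, right way up and inside their rims, within about 3 mm of the tray centres. The clearance is 8 mm a side.
- **Squareness:** the slide box measured 3.7°, the same as its tray. The blade dispenser and cover box were within about 2° of theirs, read by eye from picture corners.
- **Beaker and jar:** they shifted by less than 0.05 pixel between the first and last pictures.

- **Checks that failed or disagreed:** the automatic outline measurement failed in the last pictures for the tin and cover box (both views) and for the slide box (side view). I never ran it on the blade dispenser. For the tin, cover box and blade dispenser I used points read from the pictures instead. The slide box's final pose comes from the top view only, because the arm partly hid it in the side view. The two cameras differed by 2 to 3 mm on some positions, about their calibration error.

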